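# Pin the loading slide to its guide bridge

### The job

Lock the loading slide of the press fixture: take the red-headed locating pin from its grey parking block, stand it in the hole of the blue bridge, work the slide by its black handle until the hole in the brass tongue comes under the pin and the pin drops in, then push the pin down fully home. Stop the slide as soon as the pin drops, without straining the pin, and leave the cardboard box where it stands.

Things in the scene. Friction and masses are not known exactly. Their poses are not given: they have to be found in the camera images.
- fixture: Fixed press fixture: 120 x 340 mm aluminium base plate, origin on the table top, z up, slide travel along y. A blue bridge, 90 x 64 mm (x, y), stands 70 mm along +y. Top to bottom (mm above table): bridge top plate 72 to 48, brass tongue of the slide 46 to 32, fixed steel lower plate 24 to 8. Each has a vertical 14 mm hole, slightly chamfered.
- bridge_hole (a point): Centre of the mouth of the bridge's 14 mm hole, on the bridge's top face, 72 mm above the table; axes as fixture (z up, +y = the way the slide goes in). A pin stood here at the start rests on the tongue, its flange 38 mm above the bridge face.
- lower_hole (a point): Mouth of the fixed lower hole, 24 mm above the table, exactly under the bridge hole. A small sprung ball in its wall, 18 mm above the table, stops the pin after it has dropped through the tongue; driving the pin past it and home takes a push of about 5 to 20 N.
- slide: Carriage of steel and aluminium, 110 x 100 mm, top 42 mm above the table, with a round steel nest (top 61 mm) and a black handle fixed on it. Origin at table height under its middle, axes as fixture. Slides only along y, 74 mm in all, dragging with about 3 N; stays where left. The brass tongue, 40 mm wide, is clamped to it and reaches under the bridge.
- tongue_nominal (a point): Fixed to the slide: the nominal centre of the tongue's 14 mm hole, 46 mm above the table. The real hole lies here give or take 20 mm along y: set anew each time, it must be felt. It starts 14 to 70 mm short of the bridge hole, so push the slide in (+y). A pin stood in the bridge drops over 10 mm when the hole is under it to within about 2 mm; then the slide is blocked.
- handle_top (a point): Middle of the top of the slide's black handle, 110 mm above the table. The handle is a rounded upright block 40 mm (x) by 16 mm (y), 60 mm tall, standing free; best pinched from above across its 16 mm (fingers closing along the fixture's y).
- pin: Loose pin, 0.1 kg, 104 mm long, origin at the middle of its tip, z towards its head. Steel shank 12 mm thick, tip tapered (6 mm at the end, full 7 mm up); flange 32 mm wide 64 to 70 mm above the tip; red round grip 26 mm wide from 70 to 104 mm. Starts upright in the parking block, tip 8 mm above the table. Fully home the flange lies on the bridge, tip 64 mm below bridge_hole.
- pin_block: Fixed grey parking block, 70 x 70 x 56 mm on an 84 mm black foot, origin on the table under its middle. Its hole is 15 mm wide and 48 mm deep. It stands left or right of the fixture.
- caps_box: Loose cardboard box, 70 x 70 x 55 mm, origin under its middle; a bystander on the other side of the fixture, to be left alone.
Mind the look-alikes: they are no part of the job. What is shaped like the pin but green is not meant.

How it is judged:
By the outcome, as a careful person would: the job done as asked, in the order asked, and still so for the second after the job is handed in, with the robot touching nothing.
It also fails if it takes over 64 s, if anything falls off the work surface, if the arm or the gripper's body presses on something with over 40 N, if the wrist force passes 120 N, or if a joint passes its speed limit or range.

### The arm

A 7-joint arm with a two-finger parallel gripper is mounted at the origin on a cart in front of the work surface, level with it; the furniture and walls round the work are solid. World frame = base frame: x ahead of the robot, y to its left, z up, the work surface at z = 0. Lengths are in m, angles in rad, forces in N, time in s.
With the tool pointing down it reaches from about 0.375 to 0.925 m from the base axis. Payload 3.1 kg.
Tool frame: the origin (TCP) lies between the finger pads; the fingertips stand 19 mm ahead of it and the grasp point (between the pads) is the TCP; z points along the fingers, y is the line along which they close (so a half turn about z gives the same grasp; the last joint's range is limited). The gripper opens to 85 mm and grips with 20 to 120 N. Pads are 22 mm wide; open, the fingers measure 114 mm over their backs; the gripper's body (76 mm by 85 mm) begins 54 mm behind the grasp point. The pads swing forward as they close: fully open they stand 13 mm farther back than shut.
Start: joints at [1.065, 0.383, 0.044, 1.598, -0.018, 1.161, -0.05], TCP at [0.258, -0.597, 0.25] pointing down, gripper open.
Joint ranges: [-2.61, 2.61], [-0.41, 2.15], [-1.48, 1.57], [0, 2.5], [-1.57, 4.71], [0.05, 1.97], [-2.85, 2.85]. Speed limits (rad/s): [2.79, 2.79, 3.14, 3.14, 3.14, 3.14, 3.14].

### API

Orientations are given as a unit quaternion [x, y, z, w].
In Python, from bench import move_ptp, movel, move_j, move_gripper, pause, inverse_kinematics, read_camera, camera_params, MotionError, sign_off, look_for, tip_of, read_time_s, read_qpos, read_joint_vel, read_effort, read_eef_pos, read_tcp_rot, read_ft_force, read_ft_torque, read_finger_gap, read_grasp_force gives the robot as it stands. Calls block until the motion is done:
- move_ptp(position, orientation): joint-space move of the TCP to a pose.
- movel(position, orientation=None, speed=0.15): straight line of the TCP; orientation=None keeps the orientation; speed is the mean speed in m/s.
- move_j(angles): joint-space move.
- move_gripper(opening, effort=None): finger opening in m; effort is the grip in N (None keeps the last); returns when the fingers have stopped.
- pause(seconds).
- inverse_kinematics(position, orientation): joint angles nearest the present ones, or None.
- read_camera(name): name is "scene" or "top" or "wrist"; returns the picture (400x640x3 uint8, red, green, blue); there is no depth.
- camera_params(name): a dict with "K" (3x3 intrinsics, pixels), "camera_from_world" (4x4, takes a point from world to camera coordinates). Camera axes: x right, y down, z forward; pixel columns grow to the right and rows downward; lengths in m; the calibration is good to about 2 mm. A picture is of the moment at which its call begins: read the wrist's pose just before it. camera_params takes no time and is no camera call; for the wrist camera it gives the pose at the moment of the call.
A pose or a line that the arm cannot do raises MotionError and nothing moves.
- sign_off(): hands the job in; it is judged then, once.
Trained networks look in the newest picture that a camera, given by its name, has taken for a name from the list of things; names that differ only in an ending like _2 or _b are one class to them, and where a whole thing is asked for, a point or a joint stands for the part that bears it (a point fixed in the world has none). Each returns a list of dicts, best first, with "confidence" (0 to 1); they miss things now and then, are a little off and sometimes report something else, mostly with a low value. They report only what shows in the picture. A call takes as long as a camera call. They do not tell look-alikes from the thing itself.
- look_for(camera, name): "at" ([column, row] in pixels, amid what is visible of it).
- tip_of(camera, name): "at" ([column, row] in pixels: a listed point, or the origin of a listed thing).
Readings, each from a call of its own:
- read_time_s(): time.
- read_qpos(): joint angles.
- read_joint_vel(): joint speeds.
- read_effort(): joint torques, N m.
- read_eef_pos(): TCP position.
- read_tcp_rot(): TCP orientation.
- read_ft_force(): force on the tool from outside, world axes, zero at the start.
- read_ft_torque(): the same for the moment, N m.
- read_finger_gap(): finger opening in m.
- read_grasp_force(): force on a finger pad.
Only numpy, scipy, OpenCV 4.12 (cv2) and the standard library are available. Lean on these libraries where they do the work, as an engineer would, in place of code of your own. Each camera call takes 0.05 s, during which the arm holds its last target. There are 200 camera calls.

## Working session

There is one attempt and no reset: what is moved stays moved. The work goes in short steps, each a Python script; the robot and the scene stay as the last script left them, time stands still between calls to the robot, and variables do not carry over. Pictures are saved under pics/ and viewed, at most 10 in all, crops included, and the job is handed in when it is done.

```bash
mkdir -p pics; ls; cat > h.py <<'E'
from bench import *
import numpy as np, cv2
def shot(n,f=None):
    im=read_camera(n)
    if f: cv2.imwrite('pics/'+f,cv2.cvtColor(im,cv2.COLOR_RGB2BGR))
    return im
def back(n,px,z,P=None):
    P=P or camera_params(n); K=np.array(P['K']);T=np.array(P['camera_from_world'])
    d=T[:3,:3].T@np.linalg.solve(K,[px[0],px[1],1]); o=-T[:3,:3].T@T[:3,3]
    return o+d*(z-o[2])/d[2]
def proj(n,p,P=None):
    P=P or camera_params(n); T=np.array(P['camera_from_world']); c=np.array(P['K'])@(T[:3,:3]@np.array(p)+T[:3,3])
    return c[:2]/c[2]
def q(yaw): # tool down, tool x at angle yaw ; closing axis y at yaw-90
    return [np.cos(yaw/2),np.sin(yaw/2),0,0]
E
cat > a.py <<'E'
from h import *
zs=dict(bridge_hole=.072,tongue_nominal=.046,handle_top=.110,pin=.008,pin_block=0,caps_box=0,fixture=0,slide=0,lower_hole=.024)
print(read_time_s(),read_tcp_rot(),q(0))
for c in('top','scene'):
    shot(c,c+'1.png')
    for n,z in zs.items():
        for r in tip_of(c,n)[:3]:
            print(c,n,round(r['confidence'],2),np.round(r['at'],1),np.round(back(c,r['at'],z),4))
print(read_time_s())
E
python3 a.py
```

```text
pics
0.0 [ 9.79277187e-01  2.02520046e-01 -3.52968375e-04 -1.30299083e-03] [np.float64(1.0), np.float64(0.0), 0, 0]
top bridge_hole 0.74 [302.1 210.7] [0.4493 0.0714 0.072 ]
top tongue_nominal 0.98 [317.3 209.5] [0.4564 0.0218 0.046 ]
top tongue_nominal 0.35 [324.2 210.6] [ 0.4524 -0.0011  0.046 ]
top handle_top 0.92 [360.  200.3] [ 0.4741 -0.1154  0.11  ]
top handle_top 0.57 [316.1 211.2] [0.4412 0.0253 0.11  ]
top handle_top 0.48 [306.2 209.8] [0.4462 0.0568 0.11  ]
top pin 0.62 [222.3 211.6] [0.4603 0.3462 0.008 ]
top pin 0.6 [250.5 225.2] [0.4121 0.2494 0.008 ]
top pin 0.45 [252.7 194.8] [0.5169 0.243  0.008 ]
top pin_block 0.62 [223.7 213.6] [0.4546 0.343  0.    ]
top caps_box 0.58 [426.2 199.2] [ 0.4931 -0.3531  0.    ]
top fixture 0.9 [321.5 209.1] [0.4646 0.0076 0.    ]
top slide 0.57 [343.9 200.7] [ 0.4926 -0.0699  0.    ]
top lower_hole 0.88 [305.9 211.1] [0.455  0.0605 0.024 ]
scene tongue_nominal 0.66 [311.9 222.6] [0.4728 0.0253 0.046 ]
scene tongue_nominal 0.46 [297.6 237.6] [0.42   0.0866 0.046 ]
scene handle_top 0.58 [357.3 191.7] [ 0.4656 -0.1056  0.11  ]
scene pin 0.6 [231.7 271.4] [0.4103 0.2543 0.008 ]
scene pin_block 0.59 [187.4 275.9] [0.4505 0.3477 0.    ]
scene caps_box 0.53 [423.3 209.7] [ 0.4681 -0.3402  0.    ]
scene fixture 0.81 [327.3 237.9] [ 0.4539 -0.0096  0.    ]
scene slide 0.89 [345.4 229.4] [ 0.4715 -0.0738  0.    ]
scene lower_hole 0.97 [293.8 237. ] [0.4613 0.0816 0.024 ]
1.0
```

```bash
python3 - <<'E'
import cv2
a=cv2.imread('pics/top1.png')[140:280,180:480];cv2.imwrite('pics/t1c.png',cv2.resize(a,(800,373),interpolation=3))
a=cv2.imread('pics/scene1.png')[130:330,150:480];cv2.imwrite('pics/s1c.png',cv2.resize(a,(800,485),interpolation=3))
E
```

```text
(no output)
```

View pics/t1c.png

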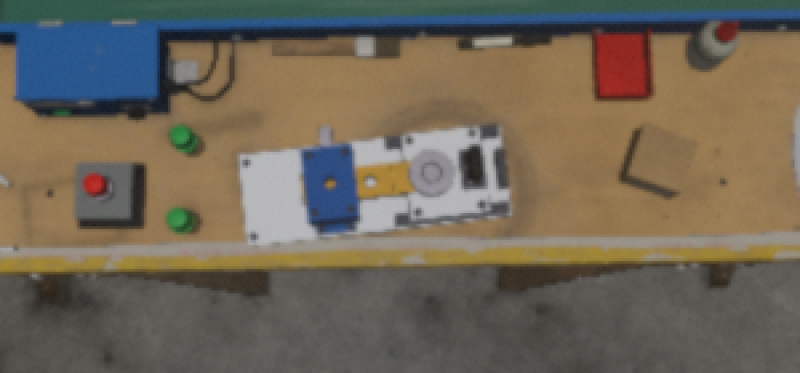

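View pics/s1c.png

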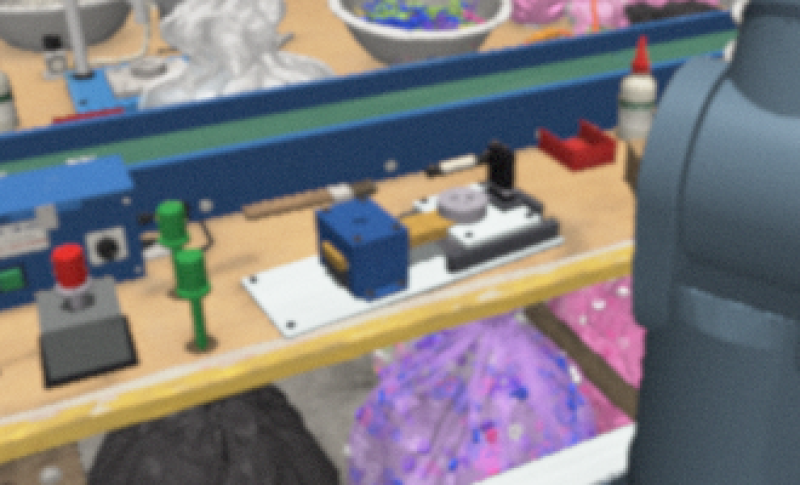

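Red-headed pin: top crop (96,184), i.e. about (216,209) in the full picture, standing in the grey block. The look-alikes are green pins at crop (183,138) and (180,219), on the table. The scene crop shows the same: red pin at (70,265) in the block, greens at (172,222) and (190,272). The red one in the block is the pin meant. Next I'll take wrist views from close by.

```bash
cat > b.py <<'E'
from h import *
def views(tag,names):
    P=camera_params('wrist'); shot('wrist',tag+'.png')
    for n,z in names.items():
        for r in tip_of('wrist',n)[:2]:
            print(tag,n,round(r['confidence'],2),np.round(r['at'],1),np.round(back('wrist',r['at'],z,P),4))
    im=cv2.imread('pics/'+tag+'.png').astype(int); b,g,r=im[...,0],im[...,1],im[...,2]
    m=((r>110)&(g<70)&(b<70)).astype(np.uint8)
    n,_,s,c=cv2.connectedComponentsWithStats(m)
    for i in range(1,n):
        if s[i,4]>60: print('red',s[i],np.round(c[i],1),np.round(back('wrist',c[i],.112,P),4))
    print(tag,read_eef_pos(),read_time_s())
move_ptp([.45,-.03,.33],q(.11)); views('wf',dict(bridge_hole=.072,tongue_nominal=.046,handle_top=.110))
move_ptp([.45,.31,.30],q(.11)); views('wp',dict(pin=.008,pin_block=0))
E
python3 b.py
```

```text
wf bridge_hole 0.61 [251.  163.7] [0.4559 0.065  0.072 ]
wf tongue_nominal 0.77 [282.1 160.8] [0.4601 0.0266 0.046 ]
wf handle_top 0.6 [387.5 166.4] [ 0.4775 -0.1098  0.11  ]
red [503  34  72  75 815] [532.4  78.4] [ 0.5921 -0.2523  0.112 ]
red [523  65  19  11  74] [532.7  70.7] [ 0.5998 -0.25    0.112 ]
red [  0 132  17  21 259] [  7.  142.3] [0.4578 0.3443 0.112 ]
wf [ 0.45007739 -0.03074498  0.32988047] 3.3583
wp pin 0.92 [367.9 130.8] [0.5155 0.2478 0.008 ]
wp pin 0.89 [355.8 199.3] [0.413  0.2505 0.008 ]
wp pin_block 0.74 [293.1 162.9] [0.4572 0.3509 0.    ]
red [276 167  22  17 276] [286.1 175.3] [0.461  0.3484 0.112 ]
red [ 78 185  66  16 304] [111.7 189.6] [0.4236 0.544  0.112 ]
wp [0.45114513 0.30810892 0.29986969] 4.8
```

```bash
python3 - <<'E'
import cv2
a=cv2.imread('pics/wf.png')[90:250,210:450];a=cv2.resize(a,(600,400),interpolation=3)
b=cv2.imread('pics/wp.png')[100:260,220:420];b=cv2.resize(b,(200*5//2,400),interpolation=3)
cv2.imwrite('pics/w1.png',cv2.resize(a,(780,520)));cv2.imwrite('pics/w2.png',b)
E
```

```text
(no output)
```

View pics/w1.png

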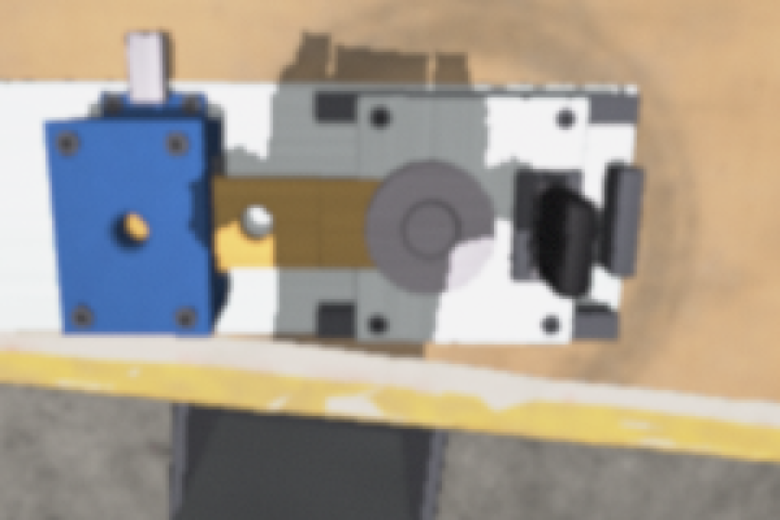

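View pics/w2.png

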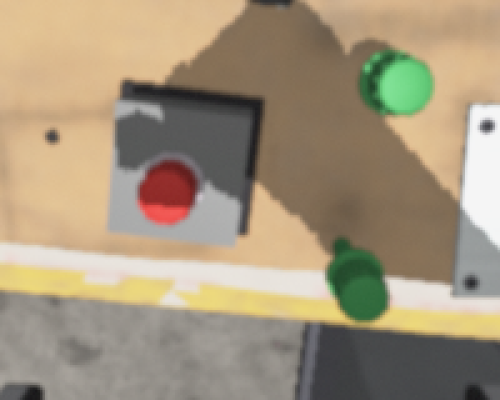

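Wrist fixture crop: bridge hole (131,228), bridge bolts (68,143), (177,144), (82,317) and (186,317), a hole in the tongue near (257,221), handle top about (565,245). Wrist pin crop: the red head at (167,192) is in the grey block, and both greens stand on the table. That confirms the target.

```bash
cat > c.py <<'E'
from h import *
import json
# at current pose: closer look at pin and refined calculations
move_ptp([.40,.347,.24],q(.11))
P=camera_params('wrist'); im=shot('wrist','wp2.png').astype(int)
T=np.array(P['camera_from_world']);print('cam',-T[:3,:3].T@T[:3,3], T[2,:3])
m=((im[...,0]>1.8*im[...,1])&(im[...,0]>1.8*im[...,2])&(im[...,0]>60)).astype(np.uint8)
n,_,s,c=cv2.connectedComponentsWithStats(m)
for i in range(1,n):
    if s[i,4]>150: print('red',s[i],np.round(c[i],1),[np.round(back('wrist',c[i],z,P)[:2],4) for z in(.095,.112)])
for r in tip_of('wrist','pin')[:3]: print(r, back('wrist',r['at'],.008,P))
im=cv2.imread('pics/top1.png').astype(int)
m=((im[...,2]>1.8*im[...,1])&(im[...,2]>1.8*im[...,0])&(im[...,2]>60)).astype(np.uint8)
n,_,s,c=cv2.connectedComponentsWithStats(m)
for i in range(1,n):
    if 200<c[i][0]<230 and s[i,4]>15: print('top red',s[i],c[i],back('top',c[i],.108))
print(read_eef_pos(),read_time_s())
move_ptp([.40,.06,.24],q(.11))
P=camera_params('wrist'); shot('wrist','wb.png')
for n,z in dict(bridge_hole=.072,tongue_nominal=.046).items():
    for r in tip_of('wrist',n)[:2]: print(n,r,back('wrist',r['at'],z,P))
P['K']=np.array(P['K']).tolist();P['camera_from_world']=np.array(P['camera_from_world']).tolist()
json.dump(P,open('wb.json','w'))
print(read_time_s())
a=cv2.imread('pics/wp2.png');b=cv2.imread('pics/wb.png')
cv2.imwrite('pics/w3.png',np.vstack([a[:290],b[:310]]))
E
python3 c.py
```

```text
cam [0.47556458 0.3549469  0.36261995] [-0.29363622 -0.03386158 -0.95531731]
red [311 125  29  29 661] [325.3 139.1] [array([0.4562, 0.3488]), array([0.4574, 0.3492])]
red [  59  157   84   22 1416] [ 98.6 168.3] [array([0.4053, 0.5606]), array([0.4097, 0.5475])]
{'at': [414.8, 91.7], 'confidence': 0.93} [0.51531024 0.24877545 0.008     ]
{'at': [321.7, 133.6], 'confidence': 0.65} [0.4558758  0.35185372 0.008     ]
top red [203  19   6  10  43] [205.27906977  24.1627907 ] [1.0975561  0.39670471 0.108     ]
top red [211 205   9   8  61] [215.08196721 208.6557377 ] [0.45503719 0.3476527  0.108     ]
[0.40157921 0.34646654 0.24066812] 5.3417
bridge_hole {'at': [322.0, 137.0], 'confidence': 0.58} [0.45819153 0.06628376 0.072     ]
tongue_nominal {'at': [357.8, 137.4], 'confidence': 0.94} [0.4604202  0.02686989 0.046     ]
6.6
```

View pics/w3.png

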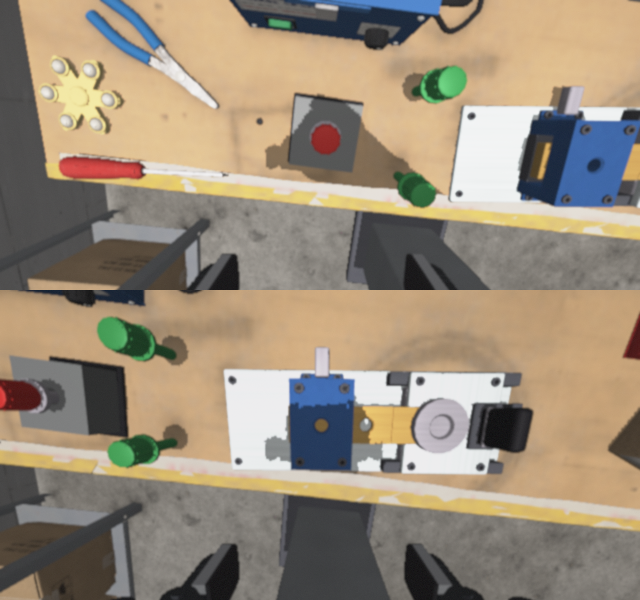

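The lower half shows the bridge hole at (321,135) and a tongue hole at (366,134). The upper half shows the red head at (325,139). Now I'll refine the hole and yaw numbers.

```bash
python3 - <<'E'
from h import *; import json
P=json.load(open('wb.json'))
im=cv2.imread('pics/wb.png').astype(int)
w=im[120:150,305:340]; m=(w[...,2]>w[...,0]*0.8)
ys,xs=np.nonzero(m); c=[xs.mean()+305,ys.mean()+120]; print(m.sum(),c,back('wrist',c,.072,P),back('wrist',c,.06,P))
print('real hole',back('wrist',[366,134],.046,P), 'lit rows', [np.min(xs)+305,np.max(xs)+305,np.min(ys)+120,np.max(ys)+120])
b=[back('wrist',p,.072,P) for p in([300,98],[344,98],[299,172],[346,174])]; print(np.round(b,4)); print(np.mean(b,0))
# base plate corner bolts z=.008 : left two, 
p=[back('wrist',x,.008,P) for x in([232,90],[237,172])];d=p[0]-p[1];print(np.round(p,4),np.arctan2(d[1],d[0]))
print('handle via wf',[proj('wrist',[.4775,-.1098,.11],P)])
a=im[90:205,280:540].astype(np.uint8);cv2.imwrite('pics/w4.png',cv2.resize(a,(780,345),interpolation=3))
for h in [inverse_kinematics([.458,.349,.1],q(y)) for y in(.11,.11+np.pi,.11-np.pi)]: print(h)
E
```

```text
158 [np.float64(320.93037974683546), np.float64(134.91139240506328)] [0.46011259 0.06758143 0.072     ] [0.45942253 0.06752766 0.06      ]
real hole [0.46500454 0.01847291 0.046     ] lit rows [np.int64(314), np.int64(328), np.int64(128), np.int64(142)]
[[0.4926 0.0916 0.072 ]
 [0.4972 0.0491 0.072 ]
 [0.42   0.0863 0.072 ]
 [0.4233 0.0371 0.072 ]]
[0.45829952 0.06602006 0.072     ]
[[0.496  0.1768 0.008 ]
 [0.3989 0.1687 0.008 ]] 0.08280561843985652
handle via wf [array([523.18753409, 140.01566456])]
[-0.06252999  0.57213316 -0.8187339   1.86051324  0.51414491  0.93397255
 -2.57948003]
[ 0.27472951  1.06035629 -1.45029451  1.84831777  1.09975978  1.33385927
  0.19579384]
[ 0.27472951  1.06035629 -1.45029451  1.84831777  1.09975978  1.33385927
  0.19579384]
```

View pics/w4.png

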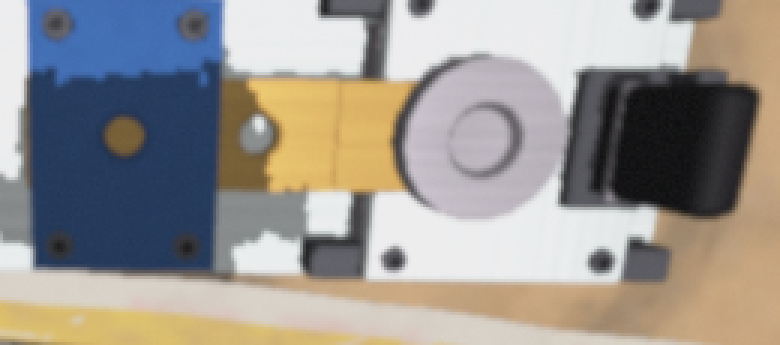

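```bash
cat > d.py <<'E'
from h import *
Q=q(.09)
for p in([.4575,.349,.1],[.46,.0675,.138],[.4775,-.11,.09],[.47,-.06,.09]): print(np.round(inverse_kinematics(p,Q),2))
move_gripper(.06,60)
move_ptp([.4575,.349,.19],Q)
movel([.4575,.349,.100],Q,.12)
print('ft',read_ft_force(),read_eef_pos())
move_gripper(.0,60)
print('gap',read_finger_gap(),read_grasp_force(),read_ft_force())
movel([.4575,.349,.225],Q,.15)
print('gap',read_finger_gap(),read_ft_force(),read_time_s())
shot('scene','s2.png');shot('wrist','w5.png')
a=cv2.imread('pics/s2.png')[130:330,120:420];b=cv2.imread('pics/w5.png')
cv2.imwrite('pics/l.png',np.hstack([cv2.resize(a,(400,267)),cv2.resize(b,(400,250))[:250] if 0 else cv2.resize(b,(400,267))]))
E
python3 d.py
```

```text
[-0.06  0.57 -0.82  1.86  0.51  0.93 -2.6 ]
[ 0.65  0.33 -0.97  2.09  0.35  0.89 -2.01]
[ 0.81  0.41 -0.76  2.07  0.39  0.81 -1.66]
[ 0.76  0.4  -0.81  2.1   0.4   0.8  -1.78]
ft [-0.43415513 -1.09195231  0.30973108] [0.45790803 0.34962687 0.10071953]
gap 0.0242202186881713 58.649436235427856 [ 0.04174217 -1.51547074  4.4698684 ]
gap 0.024574210764886327 [-0.63731638 -0.04800253 -0.83168414] 10.4167
```

View pics/l.png

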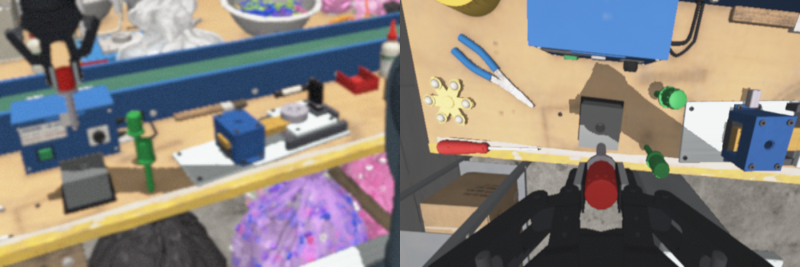

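The left half shows the red pin lifted and held upright. The right half shows it from the wrist, with its shank tip at about (600,147). Next, stand it in the bridge with force checks.

```bash
cat > e.py <<'E'
from h import *
Q=q(.09)
X,Y=.4598,.0675
move_ptp([X,Y,.205],Q)
P=camera_params('wrist');e=np.array(read_eef_pos());shot('wrist','w6.png')
print(e,'pred tip px',proj('wrist',e-[0,0,.092],P),proj('wrist',e+[0,0,.012],P))
for c in('wrist',):
  for r in tip_of(c,'pin')[:3]: print(r,back('wrist',r['at'],e[2]-.092,P))
f0=np.array(read_ft_force()); z=.205
for zt in [.172]+list(np.arange(.168,.134,-.003)):
    movel([X,Y,zt],Q,.08); f=np.array(read_ft_force())-f0
    print(round(zt,4),np.round(read_eef_pos(),4),np.round(f,1))
    if f[2]>6: break
print(read_time_s())
E
python3 e.py
```

```text
[0.46015886 0.06901956 0.20541603] pred tip px [321.18423169 216.15314312] [320.77059394 292.33491497]
{'at': [168.2, 206.9], 'confidence': 0.97} [0.45678297 0.19188573 0.11341603]
{'at': [166.3, 120.5], 'confidence': 0.95} [0.52378727 0.18877564 0.11341603]
{'at': [316.4, 217.8], 'confidence': 0.81} [0.45839441 0.07275426 0.11341603]
0.172 [0.4597 0.0679 0.1717] [ 0.3 -0.8  0.8]
0.168 [0.4599 0.0675 0.1681] [ 0.4 -0.2  0.8]
0.165 [0.4597 0.0674 0.1649] [ 0.6 -0.7  0.3]
0.162 [0.4596 0.0674 0.1618] [ 0.3 -0.7  0.3]
0.159 [0.4596 0.0675 0.1587] [ 0.5 -0.3 -0.8]
0.156 [0.4597 0.0675 0.1558] [ 1.2 -0.4  0.3]
0.153 [0.4597 0.0675 0.1528] [-0.2 -1.1  0.5]
0.15 [0.4597 0.0675 0.1498] [ 1.4 -0.9  0.5]
0.147 [0.4597 0.0675 0.1468] [ 0.3  0.2 -0.3]
0.144 [0.4596 0.0675 0.1438] [-0.1 -0.2 -0.4]
0.141 [0.4597 0.0675 0.1408] [-0.2 -0.5  1.3]
0.138 [0.4606 0.0678 0.1388] [-0.4 -0.2  7.2]
15.0167
```

```bash
cat >> h.py <<'E'
def red():
    im=read_camera('scene').astype(int)
    m=((im[...,0]>1.8*im[...,1])&(im[...,0]>1.8*im[...,2])&(im[...,0]>60)).astype(np.uint8)
    # pin expected around bridge hole
    c=proj('scene',[.4597,.0675,.13]).astype(int); x0,y0=c-[18,22]
    ys,xs=np.nonzero(m[y0:y0+44,x0:x0+36])
    return len(xs),(round(xs.mean()+x0,2),round(ys.mean()+y0,2)) if len(xs) else None
E
cat > f.py <<'E'
from h import *
Q=q(.095)
move_gripper(.05,30); pause(.2)
movel([.4597,.0675,.20],None,.15)
move_ptp([.4775,-.11,.17],Q)
print('red',red(), np.round(proj('scene',[.4597,.0675,.133]),1), np.round(proj('scene',[.4597,.0675,.121]),1))
P=camera_params('wrist');shot('wrist','w7.png')
f0=np.array(read_ft_force())
movel([.4775,-.11,.092],Q,.12)
print(read_eef_pos(),np.array(read_ft_force())-f0)
move_gripper(0,40); pause(.1)
print('gap',read_finger_gap(),np.array(read_ft_force())-f0,'red',red(),read_time_s())
shot('scene','s3.png')
a=cv2.imread('pics/s3.png')[130:330,200:440]
cv2.imwrite('pics/l2.png',np.hstack([cv2.resize(a,(400,333)),cv2.resize(cv2.imread('pics/w7.png'),(400,333))]))
E
python3 f.py
```

```text
red (151, (np.float64(297.28), np.float64(197.26))) [297.2 197.5] [297.4 202. ]
[ 0.47815255 -0.10965568  0.09249122] [ 0.39569592 -0.57944947 -0.73321141]
gap 0.015615441047904334 [-1.43489479 -0.55675143  5.17580344] red (150, (np.float64(297.31), np.float64(197.28))) 18.35
```

View pics/l2.png

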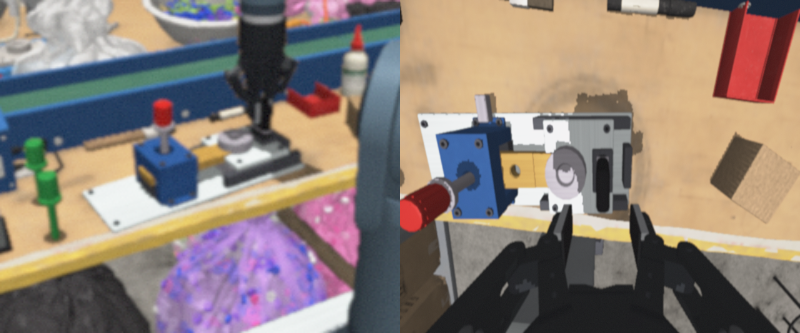

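The pin stands upright in the bridge (crop (162,112)) and the handle is pinched with a 15.6 mm gap. Now push in small steps, watching the pin's height and the force.

```bash
cat > g.py <<'E'
from h import *
p0=np.array(read_eef_pos()); p0[2]=.0922
u=np.array([-np.sin(.095),np.cos(.095),0])
f0=np.array(read_ft_force()); n0,c0=red(); t0=read_time_s()
for s in [.006,.012]+list(np.arange(.0132,.076,.0012)):
    movel(p0+u*s,None,.03)
    f=np.array(read_ft_force())-f0; n,c=red()
    print(round(s*1e3,1),round(float((np.array(read_eef_pos())-p0)@u)*1e3,1),np.round(f,1),n,None if c is None else round(float(c[1]-c0[1]),2),flush=s<.02)
    if n<110: print('red lost'); break
    if c[1]-c0[1]>2: print('DROP'); break
    if f[1]<-12 or abs(f[0])>15: print('FORCE'); break
    if read_time_s()-t0>22: print('time');break
print(read_time_s())
E
python3 g.py
```

```text
6.0 4.7 [-1.  -1.5 -0.6] 149 -0.4
12.0 10.7 [ 0.4 -1.7 -0. ] 150 -0.37
13.2 11.5 [-1.2 -3.2 -0.1] 148 -0.34
14.4 12.5 [-0.8 -2.8 -0.2] 152 -0.32
15.6 13.7 [-1.1 -3.2  0.2] 151 -0.28
16.8 14.9 [-0.4 -3.3  1.4] 149 -0.42
18.0 16.1 [-1.  -3.4 -0.6] 151 -0.36
19.2 17.3 [-1.  -4.  -0.2] 149 -0.36
20.4 18.5 [-0.5 -2.7 -1.1] 149 -0.35
21.6 19.7 [-0.4 -3.2  0.2] 149 -0.35
22.8 20.9 [-0.3 -1.8 -0.7] 149 -0.38
24.0 22.1 [-0.8 -3.2  0.5] 149 -0.38
25.2 23.3 [-0.2 -2.7  1. ] 148 -0.39
26.4 24.5 [-0.4 -3.3  0.5] 152 -0.34
27.6 25.7 [-1.5 -3.   0.8] 148 -0.37
28.8 26.9 [-1.2 -2.3  0.6] 150 -0.32
30.0 28.1 [-0.5 -2.8 -0.5] 153 -0.35
31.2 29.3 [-0.4 -2.7 -0.1] 150 -0.36
32.4 30.5 [-0.4 -2.9  0.5] 149 -0.4
33.6 31.7 [-1.1 -3.5  0.4] 152 -0.39
34.8 32.9 [-0.2 -3.7  0.1] 155 -0.31
36.0 34.1 [-1.6 -2.9  0.6] 151 -0.42
37.2 35.3 [-0.3 -2.7  0.9] 152 -0.37
38.4 36.6 [-1.4 -4.   0.7] 150 -0.4
39.6 37.7 [-0.4 -3.2  0.1] 150 -0.32
40.8 38.9 [-1.1 -2.5  1.6] 149 -0.34
42.0 40.1 [-1.3 -3.5  1.6] 151 -0.27
43.2 41.3 [-1.3 -2.   0.4] 152 -0.4
44.4 42.6 [-1.7 -2.3  2.1] 149 -0.36
45.6 43.9 [-2.4 -3.6  1.5] 147 -0.3
46.8 45.2 [-1.3 -2.1  2.1] 146 -0.27
48.0 46.4 [-2.1 -3.1  1.9] 148 -0.26
49.2 47.6 [-0.7 -2.6  0.7] 148 -0.28
50.4 48.9 [-1.1 -2.6  0.2] 144 11.06
DROP
28.85
```

The pin dropped (red centroid 11 px lower, about 28 mm) and the slide force stayed near 3 N. Release the handle and press the pin home with shut fingers.

```bash
cat > i.py <<'E'
from h import *
Q=q(.095); X,Y=.4597,.0675
move_gripper(.045,40)
p=np.array(read_eef_pos()); movel([p[0],p[1],.17],None,.15)
move_gripper(0,40)
print('red',red())
move_ptp([X,Y,.165],Q); pause(.1)
f0=np.array(read_ft_force()); F=0
for z in [.150]+list(np.arange(.147,.122,-.0015)):
    movel([X,Y,z],Q,.04); f=np.array(read_ft_force())-f0; e=read_eef_pos()
    print(round(z,4),np.round(e[2],4),np.round(f,1))
    if f[2]>30 or (f[2]>22 and e[2]<.1335): break
    if read_time_s()>50: break
print(read_time_s())
movel([X,Y,.19],Q,.15); 
print('red',red())
shot('scene','s4.png'); shot('wrist','w8.png')
print(read_time_s())
a=cv2.imread('pics/s4.png')[150:280,230:400]
cv2.imwrite('pics/l3.png',np.hstack([cv2.resize(a,(400,306)),cv2.resize(cv2.imread('pics/w8.png'),(400,306))]))
E
python3 i.py
```

```text
red (138, (np.float64(297.82), np.float64(208.14)))
0.15 0.1497 [-0.   0.8  0.2]
0.147 0.1469 [-0.7  0.  -0.8]
0.1455 0.1455 [-1.   0.5 -0.1]
0.144 0.1439 [-0.6  0.5  0.3]
0.1425 0.1424 [-0.4  0.3  0.3]
0.141 0.1409 [-0.1 -0.3  0. ]
0.1395 0.1394 [0.  0.  0.6]
0.138 0.1384 [-0.3  0.3  2.5]
0.1365 0.1376 [-2.9  0.1  7.6]
0.135 0.1364 [-1.7  0.6  9. ]
0.1335 0.1349 [-2.6  0.3 10.2]
0.132 0.1332 [-2.6  0.9  7.5]
0.1305 0.1319 [-3.   0.8 10. ]
0.129 0.1316 [-6.5 -0.8 22.7]
34.9083
red (136, (np.float64(297.59), np.float64(211.76)))
35.6167
```

View pics/l3.png

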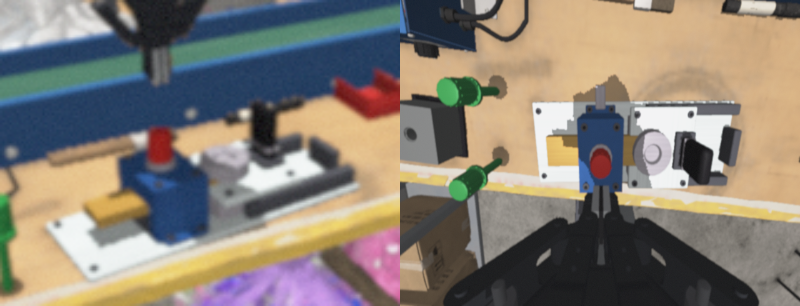

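The press hit a hard stop at TCP z 0.1316, which puts the head top at about 0.1126 m against 0.112 m for fully home. The scene centroid is about 14.7 px lower in all (about 38 mm). The picture shows the flange on the bridge and the gripper clear.

```bash
python3 -c "
from bench import *
print(sign_off(),read_time_s())"
```

```text
the job is handed in; nothing more can be done
the job is handed in; nothing more can be done
```

The slide is locked: the red pin dropped through the tongue, I stopped the slide there at about 3 N, and I pressed the pin home onto the bridge. The arm never went near the cardboard box, and I handed the job in at about 36 s.

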